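Wind up the market stall's screw lift level with the display board

TASK

Fit the loose crank handle onto the screw lift's square shaft until it sits fully home, then take its wooden grip and wind the lift up, without forcing it, until the metal plate carrying the teapot is level with the top of the wooden display board beside it. Leave the crank seated on the shaft and let go of it; do not disturb the teapot or the other goods.

Things in the scene. Friction and masses are not known exactly. Their poses are not given: they have to be found in the camera images.
- shaft_foot (a point): Fixed point of the grey screw lift on the vertical axis of its crank shaft, at the top face of the round steel collar (radius 18), 130 mm above the table, where the crank's underside rests when fully home. z up, +y towards the plate. A grey column 56 mm square stands below. Turning the shaft clockwise seen from above raises the plate 10 mm a turn; it turns stiffly (0.15 N m) and stays where left.
- shaft_tip (a point): Fixed point of the lift at the shaft's tip, 46 mm above shaft_foot. From the collar up: a 12 mm square steel section 32 mm tall, then a round cone 14 mm tall tapering from radius 6 to radius 3. The square may stand at any angle; its angle is not measured (this point does not turn with it). A light rub of the crank on it does not turn it.
- crank_hub (a point): Centre (half-way up, 24 mm above the underside) of the hub of the loose dark steel crank, 0.3 kg, lying flat on the table the way up it is used. Hub: upright block 28 mm square, 48 mm tall, with a vertical 14.5 mm square through-hole parallel to its sides, which fits the shaft at any quarter turn with 1.25 mm play a side. z up, +x along the arm to the grip.
- crank_foot (a point): Centre of the underside of the crank's hub. The flat arm, 18 mm wide and 8 mm thick, is flush with it. Fully home this point meets shaft_foot; while the hole's corners do not match the shaft's square, the hub hangs up about 32 mm higher on the top of the square, roughly centred by the cone.
- crank_grip (a point): Centre of the crank's upright round wooden grip, which spins freely on its pin: 22 mm diameter, 45 mm tall (top 23 mm above, bottom 22 mm below this point), 70 mm from the hub's axis along the crank's +x; it is 32 mm above the crank's underside.
- plate_top (a point): Centre of the upper face of the lift's metal plate, 150 (x) by 140 (y) mm, 190 mm from the shaft axis towards the lift's +y. Moves up and down with the screw only. z up.
- board_top (a point): Centre of the upper face of the pale wooden display board, 250 (x) by 110 (y) mm, beside the plate on the lift's +y side; it carries a blue jar and a terracotta pot and stays put. Its height varies; it starts 10 to 23 mm above the plate.
- teapot_mid (a point): Middle of the loose dark iron teapot standing on the plate, 82 mm body diameter, 67 mm tall, 28 mm above its underside.
- bell_mid (a point): Bystander: small brass hand bell, 64 mm wide, 76 mm tall, standing on the table beyond the lift; point 30 mm above its foot.
- cup_mid (a point): Bystander: white ceramic cup, 72 mm wide, 60 mm tall; point half-way up.
- tray_mid (a point): Bystander: open wooden tray with two compartments, 130 x 90 x 40 mm; point half-way up.
There are look-alikes about, which are no part of the job. Of the things that look like the part that bears teapot_mid, the middle-sized one is meant.

How it is judged:
By the outcome, as a careful person would: the job done as asked, in the order asked, and still so for the second after the job is handed in, with the robot touching nothing.
It also fails if it takes over 72 s, if anything falls off the work surface, if the arm or the gripper's body presses on something with over 40 N, if the wrist force passes 120 N, or if a joint passes its speed limit or range.

ROBOT

A 6-joint arm with a two-finger parallel gripper is mounted at the origin on the work surface. World frame = base frame: x ahead of the robot, y to its left, z up, the work surface at z = 0. Lengths are in m, angles in rad, forces in N, time in s.
With the tool pointing down it reaches from about 0.35 to 0.775 m from the base axis. Payload 7.3 kg.
Tool frame: the origin (TCP) lies at the very end of the fingers, on their centre line; the grasp point (between the pads) lies 19 mm behind it; z points along the fingers, x is the direction in which the jaws open and shut, and the axes are right-handed (so a half turn about z gives the same grasp; the last joint's range is limited). The gripper opens to 92 mm and grips with 3 to 60 N. Pads are 19 mm wide; open, the fingers measure 130 mm over their backs; the gripper's body (75 mm by 190 mm) begins 47 mm behind the grasp point.
Start: joints at [-1.283, 0.342, 1.524, -0, 1.275, -0.146], TCP at [0.221, -0.476, 0.206] pointing down, gripper open.
Joint ranges: [-2.53, 2.53], [-0.77, 2.02], [0.04, 2.7], [-1, 4.14], [0.28, 2.66], [-3.11, 3.11]. Speed limits (rad/s): [2.57, 2.57, 3.14, 3.14, 3.14, 3.14].

INTERFACE

Orientations are given as [roll, pitch, yaw] about the fixed x, y, z axes, in that order (R = Rz(yaw) Ry(pitch) Rx(roll)).
In Python, from cell import robot, read_camera, nets gives the robot as it stands. The module is installed in compiled form; this text tells all that it offers.
- The arm moves only by the tool carry_out, never from a script. Its arguments are lists of equal length, an entry for each row: "translation": the shift along the tool's x, y, z in m, a list of three; "turn": the turn, a rotation vector about the tool's x, y, z in rad, a list of three; "gripper": the gripper's target within -1 to 1 (shut at 1, half-way at 0, fully open at -1). A call has 1 to 10 rows; each row shifts and turns the commanded pose from where the row before left it, along the tool's axes as they then stand; what a row does not reach is not made up. A row lasts 1/10 s, in which the tool goes at most 50 mm and 8.59 degrees, less where a joint would pass 70% of its speed; a pose out of reach is approached as far as the arm can. A call with a gripper value outside its range is refused whole. The fingers move at their own pace and stop on an object; "squeeze" is the grip in N (left out, the last holds). Time passes only in rows, so rows that do not move let the fingers close. It gives the time, the measured TCP pose, the force and the opening at its end, in the units of the state.
- robot.observe(): the state, without advancing time (a new reading comes with each control period).
- read_camera(name): name is "scene" or "top"; returns a dict with "img" (384x512x3 uint8, red, green, blue), "fx", "fy", "cx", "cy" (pixels), "world_from_camera" (4x4, takes a point from camera to world coordinates). Camera axes: x right, y down, z forward; pixel columns grow to the right and rows downward; lengths in m; the calibration is good to about 2 mm. A picture is of the moment at which its call begins. There is no depth.
- robot.hand_in(): hands the job in, once; it reports no verdict.
Trained networks look in a picture, given as the dict that the camera call returned (one of the last four; its "shot" number tells which), for a name from the list of things; names that differ only in an ending like _2 or _b are one class to them, and where a whole thing is asked for, a point or a joint stands for the part that bears it (a point fixed in the world has none). Each returns a list of dicts, best first, with "score" (0 to 1); they miss things now and then, are a little off and sometimes report something else, mostly with a low value. They report only what shows in the picture. A call takes as long as a camera call. They do not tell look-alikes from the thing itself.
- nets.regions_of(picture, name): "region" (384x512 bool, what is visible of it) and "pixel" ([column, row] in pixels, amid what is visible of it).
- nets.tip_of(picture, name): "pixel" ([column, row] in pixels: a listed point, or the origin of a listed thing).
The state is a dict: "time": time; "qpos": joint angles; "qvel": joint speeds; "joint_efforts": joint torques, N m; "tool_pos": TCP position; "tool_rot": TCP orientation; "contact_force": force on the tool from outside, world axes, zero at the start; "torque": the same for the moment, N m; "opening": finger opening in m.
Only numpy, scipy, OpenCV 4.12 (cv2) and the standard library are available. Lean on these libraries where they do the work, as an engineer would, in place of code of your own. Each camera call takes 0.05 s, during which the arm holds its last target. There are 200 camera calls.

## Working session

There is one attempt and no reset: what is moved stays moved. The work goes in short steps, Python scripts to look and compute and a tool call to move; the robot and the scene stay as the last step left them, time stands still between calls to the robot, and variables do not carry over. Pictures are saved under pics/ and viewed, about 8 in all and at most 12, crops included, and the job is handed in when it is done.

Besides the shell and the picture viewer there is one more tool, called as a command line: name --argument value ..., lists and objects as JSON in quotes. carry_out: Moves the arm, as the interface text tells. Its arguments: {"type":"object","properties":{"translation":{"type":"array","items":{"type":"array","items":{"type":"number"}}},"turn":{"type":"array","items":{"type":"array","items":{"type":"number"}}},"gripper":{"type":"array","items":{"type":"number"}},"squeeze":{"type":"number"}},"required":["translation","turn","gripper"]}

```bash
mkdir -p pics
cat > h.py <<'E'
import numpy as np, cv2
from cell import robot, read_camera, nets
def proj(c,P):
    M=np.linalg.inv(c["world_from_camera"]);p=M[:3,:3]@np.asarray(P,float)+M[:3,3]
    return np.array([c["fx"]*p[0]/p[2]+c["cx"],c["fy"]*p[1]/p[2]+c["cy"]])
def ray(c,px):
    W=np.asarray(c["world_from_camera"]);d=W[:3,:3]@np.array([(px[0]-c["cx"])/c["fx"],(px[1]-c["cy"])/c["fy"],1.])
    return W[:3,3],d/np.linalg.norm(d)
def atz(c,px,z):
    o,d=ray(c,px);return o+d*(z-o[2])/d[2]
def tri(obs):
    A=np.zeros((3,3));b=np.zeros(3)
    for c,px in obs:
        o,d=ray(c,px);Q=np.eye(3)-np.outer(d,d);A+=Q;b+=Q@o
    return np.linalg.solve(A,b)
E
python3 - <<'E'
from h import *
s=read_camera("scene");t=read_camera("top")
for n,c in(("scene",s),("top",t)):
    cv2.imwrite(f"pics/{n}0.png",cv2.resize(c["img"][:,:,::-1],None,fx=1.5,fy=1.5,interpolation=cv2.INTER_CUBIC))
    W=np.array(c["world_from_camera"]);print(n,c["fx"],W.round(3).tolist())
    for k in "shaft_foot shaft_tip crank_hub crank_foot crank_grip plate_top board_top teapot_mid bell_mid cup_mid tray_mid".split():
        print(k,[(np.round(d["pixel"],1).tolist(),round(d["score"],2)) for d in nets.tip_of(c,k)[:4]])
E
```

```text
scene 436.85087709811 [[0.87, 0.322, -0.373, 1.063], [0.492, -0.534, 0.687, -0.966], [0.022, -0.782, -0.623, 0.985], [0.0, 0.0, 0.0, 1.0]]
shaft_foot [([252.3, 191.1], 0.79)]
shaft_tip [([255.6, 181.3], 0.86)]
crank_hub [([186.5, 266.5], 0.61)]
crank_foot [([188.4, 270.6], 0.58)]
crank_grip [([202.8, 279.4], 0.85), ([252.0, 180.3], 0.44)]
plate_top [([290.2, 179.2], 0.92)]
board_top [([317.4, 161.7], 0.68)]
teapot_mid [([219.5, 171.0], 0.83), ([331.0, 216.7], 0.77), ([294.5, 171.3], 0.6)]
bell_mid [([308.5, 242.1], 0.72)]
cup_mid [([254.6, 287.7], 0.71)]
tray_mid [([104.0, 299.6], 0.78)]
top 409.14033613887227 [[0.062, -0.975, 0.215, 0.251], [-0.998, -0.062, 0.01, -0.071], [0.004, -0.215, -0.977, 1.529], [0.0, 0.0, 0.0, 1.0]]
shaft_foot [([254.8, 192.0], 0.89)]
shaft_tip [([252.8, 189.3], 0.76)]
crank_hub [([323.2, 221.3], 0.62)]
crank_foot [([325.2, 221.9], 0.52)]
crank_grip [([333.6, 202.4], 0.59)]
plate_top [([202.0, 182.5], 0.98)]
board_top [([163.4, 168.6], 0.93)]
teapot_mid [([211.0, 258.0], 0.73), ([197.8, 179.7], 0.59), ([218.9, 144.4], 0.48)]
bell_mid [([257.0, 145.4], 0.57)]
cup_mid [([322.8, 164.4], 0.72)]
tray_mid [([257.1, 145.6], 0.47)]
```

View pics/scene0.png

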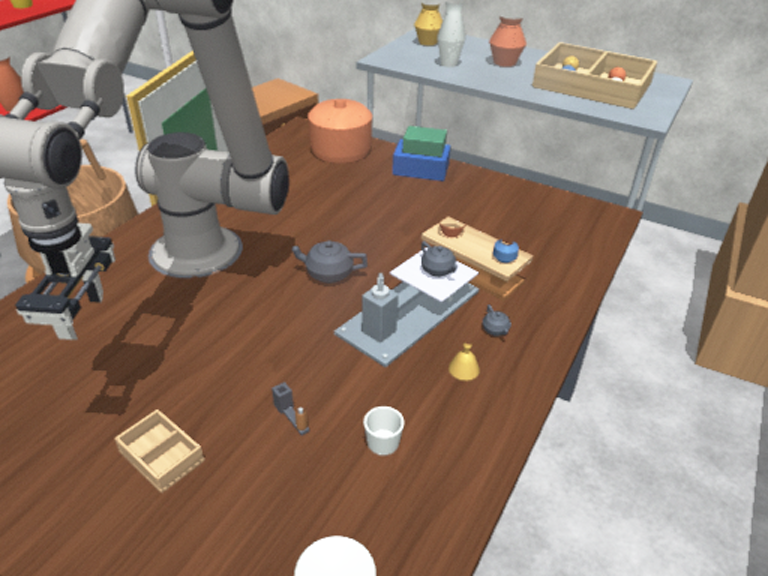

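View pics/top0.png

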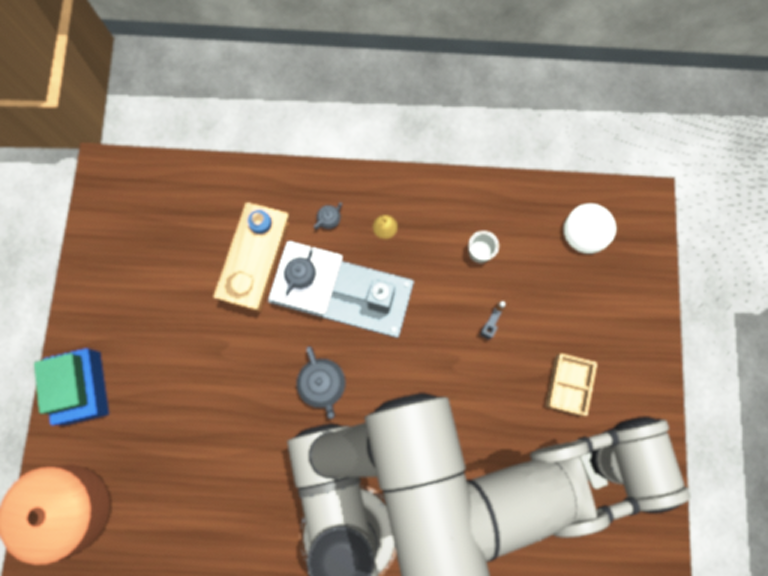

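The scene shows the crank at about (190,268) in the scene view, hub at top (325,221), and the lift at (252,188). There are three teapots: large at top (213,255), middle-sized at (200,181) on the plate, small at (218,144). The one on the plate is the middle-sized one, so this is the lift meant. Next I work out positions and take an enlarged crop.

Run:
```python
from h import *
P={}
for i in range(3):
    s=read_camera("scene");t=read_camera("top")
    for k in "shaft_foot shaft_tip crank_hub crank_foot crank_grip plate_top board_top".split():
        a=nets.tip_of(s,k);b=nets.tip_of(t,k)
        if a and b:
            p=tri([(s,a[0]["pixel"]),(t,b[0]["pixel"])]);P.setdefault(k,[]).append(p)
            print(k,p.round(4))
def m(k): return np.mean(P[k],0)
for a,b in(("shaft_foot","plate_top"),("shaft_foot","board_top"),("crank_hub","crank_grip")):
    d=m(b)-m(a);print(a,b,np.hypot(*d[:2]).round(4),np.degrees(np.arctan2(d[1],d[0])).round(1),d.round(4))
for k in("teapot_mid",):
    print([(d["pixel"],d["region"].sum()) for d in nets.regions_of(t,k)])
v=np.hstack([cv2.resize(c["img"][y:y+h,x:x+h,::-1],(400,400),interpolation=cv2.INTER_CUBIC) for c,x,y,h in((s,160,215,80),(t,285,180,80))])
w=np.hstack([cv2.resize(c["img"][y:y+75,x:x+150,::-1],(400,200),interpolation=cv2.INTER_CUBIC) for c,x,y in((s,215,140),(t,140,135))])
cv2.imwrite("pics/c1.png",np.vstack([v,w]))
```

```text
shaft_foot [ 0.5637 -0.0375  0.1348]
crank_hub [ 0.498  -0.3082  0.0209]
crank_foot [ 0.495  -0.3125  0.0161]
crank_grip [ 0.5642 -0.3433  0.0305]
plate_top [0.5951 0.1446 0.067 ]
board_top [0.6443 0.2847 0.0615]
shaft_foot [ 0.5607 -0.0398  0.1329]
shaft_tip [ 0.5613 -0.0432  0.181 ]
crank_hub [ 0.5036 -0.3047  0.0267]
crank_foot [ 0.4986 -0.3152  0.0111]
crank_grip [ 0.5721 -0.3395  0.0477]
plate_top [0.5926 0.1454 0.0754]
board_top [0.6472 0.2914 0.0765]
shaft_foot [ 0.5636 -0.044   0.133 ]
shaft_tip [ 0.5596 -0.0411  0.1799]
crank_hub [ 0.4938 -0.3083  0.0165]
crank_foot [ 0.5031 -0.3114  0.006 ]
crank_grip [ 0.5653 -0.3403  0.0384]
plate_top [0.6009 0.1577 0.0665]
board_top [ 0.6164 -0.1885  0.3575]
shaft_foot plate_top 0.1926 80.0 [ 0.0335  0.1897 -0.0639]
shaft_foot board_top 0.1848 66.6 [0.0733 0.1697 0.0316]
crank_hub crank_grip 0.0766 -26.3 [ 0.0687 -0.034   0.0175]
[([200.1, 180.3], np.int64(458)), ([220.8, 145.8], np.int64(209))]
```

View pics/c1.png

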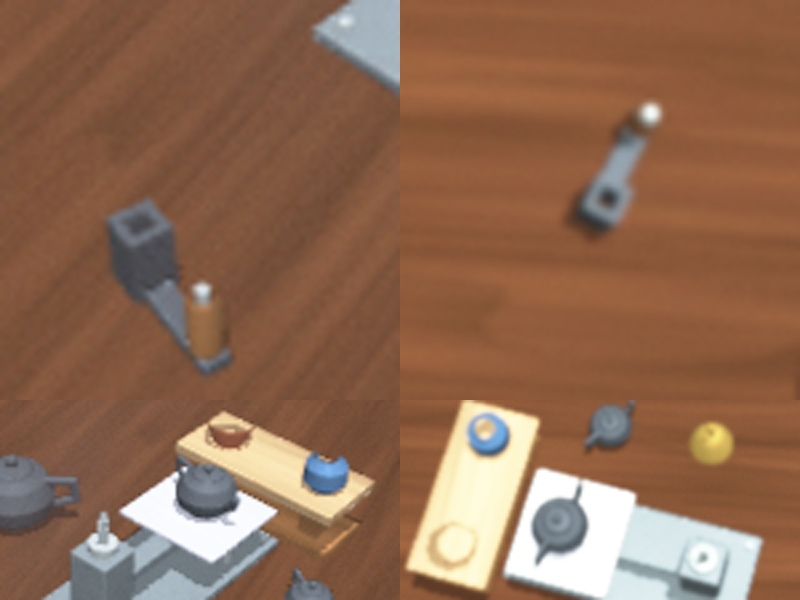

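The crop confirms the crank: hub hole at scene (188.4,259.4) and top (326.4,219.8), grip top at scene (200.4,272.2) and top (335,202.8). The middle-sized teapot is on the plate of the lift with the shaft. I'll compare the picture readings with the network output.

Run:
```python
from h import *
s=read_camera("scene");t=read_camera("top")
for n,sp,tp,z in(("hubtop",(188.4,259.4),(326.4,219.8),.048),("griptop",(200.4,272.2),(335,202.8),.056),("tip",(253.6,183),(253.6,192),.176)):
    print(n,tri([(s,sp),(t,tp)]).round(4),"scene@z",atz(s,sp,z).round(4),"top@z",atz(t,tp,z).round(4))
A={k:[] for k in "shaft_foot shaft_tip crank_hub crank_foot crank_grip plate_top board_top".split()}
Z=dict(shaft_foot=.13,shaft_tip=.176,crank_hub=.024,crank_foot=0,crank_grip=.032,plate_top=.07,board_top=.085)
for i in range(5):
  for nm in("scene","top"):
    c=read_camera(nm)
    for k in A:
        r=nets.tip_of(c,k)
        if r: A[k].append((nm,atz(c,r[0]["pixel"],Z[k])[:2]))
for k in A:
    print(k,*[(nm,np.median([p for n,p in A[k] if n==nm],0).round(4).tolist()) for nm in("scene","top")])
# dark-mask centroid check of hub in the top view, plate corners
for nm,c in(("scene",s),("top",t)):
    for k in("plate_top","board_top"):
        r=nets.regions_of(c,k)
        for d in r[:2]:
            q=cv2.boxPoints(cv2.minAreaRect(np.argwhere(d["region"])[:,::-1].astype(np.float32)));print(nm,k,round(d["score"],2),d["region"].sum(),q.round(0).tolist())
print(robot.observe())
```

```text
hubtop [ 0.4988 -0.3097  0.0489] scene@z [ 0.5011 -0.3064  0.048 ] top@z [ 0.496  -0.3124  0.048 ]
griptop [ 0.5615 -0.3382  0.0596] scene@z [ 0.562  -0.3335  0.056 ] top@z [ 0.5597 -0.341   0.056 ]
tip [ 0.5583 -0.0406  0.1699] scene@z [ 0.564  -0.0452  0.176 ] top@z [ 0.5544 -0.0425  0.176 ]
shaft_foot ('scene', [0.562, -0.0349]) ('top', [0.5528, -0.0427])
shaft_tip ('scene', [0.5611, -0.0378]) ('top', [0.5621, -0.0405])
crank_hub ('scene', [0.503, -0.3088]) ('top', [0.4934, -0.3058])
crank_foot ('scene', [0.497, -0.3063]) ('top', [0.4969, -0.3123])
crank_grip ('scene', [0.5634, -0.3359]) ('top', [0.5643, -0.343])
plate_top ('scene', [0.6023, 0.152]) ('top', [0.5927, 0.1463])
board_top ('scene', [0.6491, 0.279]) ('top', [0.6406, 0.2813])Traceback (most recent call last):
  File "<stdin>", line 18, in <module>
ValueError: only the last four pictures can be asked about
```

Run:
```python
from h import *
from scipy.spatial.transform import Rotation as R
o=robot.observe();print({k:np.round(v,3).tolist() for k,v in o.items()})
Rm=R.from_euler("xyz",o["tool_rot"]).as_matrix();print(Rm.round(3))
x=np.degrees(np.arctan2(Rm[1,0],Rm[0,0]));print("jaw ang",x)
d=np.array([.4985,-.3095,.10])-o["tool_pos"];print("tool shift",Rm.T@d, "yaw to", 65.5-x)
```

```text
{'time': 7.75, 'qpos': [-1.283, 0.342, 1.524, -0.0, 1.275, -0.146], 'qvel': [0.001, -0.001, 0.001, 0.001, 0.002, -0.001], 'joint_efforts': [0.0, -43.113, -24.448, 0.072, 0.048, -0.0], 'tool_pos': [0.221, -0.476, 0.206], 'tool_rot': [3.142, -0.0, -1.137], 'contact_force': [-0.778, -0.361, 0.084], 'torque': [0.005, 0.013, 0.015], 'opening': 0.092}
[[ 0.42  -0.907  0.   ]
 [-0.907 -0.42  -0.   ]
 [ 0.     0.    -1.   ]]
jaw ang -65.1459065716871
tool shift [-0.03466329 -0.32221756  0.1055426 ] yaw to 130.6459065716871
```

carry_out --translation '[[-0.004, -0.036, 0.005], [-0.004, -0.036, 0.005], [-0.004, -0.036, 0.005], [-0.004, -0.036, 0.005], [-0.004, -0.036, 0.005], [-0.004, -0.036, 0.005], [-0.004, -0.036, 0.005], [-0.004, -0.036, 0.005], [-0.003, -0.034, 0.005], [0, 0, 0]]' --turn '[[0, 0, 0], [0, 0, 0], [0, 0, 0], [0, 0, 0], [0, 0, 0], [0, 0, 0], [0, 0, 0], [0, 0, 0], [0, 0, 0], [0, 0, 0.14]]' --gripper '[-1, -1, -1, -1, -1, -1, -1, -1, -1, -1]'

```text
time: 8.75
tool_pos: [0.501, -0.3066, 0.1595]
tool_rot: [-3.141, 0.001, -1.275]
contact_force: [-0.9, -0.2, -0.3]
opening: 0.0916
```

carry_out --translation '[[0, 0, 0], [0, 0, 0], [0, 0, 0], [0, 0, 0], [0, 0, 0], [0, 0, 0]]' --turn '[[0, 0, 0.144], [0, 0, 0.144], [0, 0, 0.144], [0, 0, 0.145], [0, 0, 0.145], [0, 0, 0]]' --gripper '[-0.2, -0.2, -0.2, -0.2, -0.2, -0.2]'

```text
time: 9.35
tool_pos: [0.4981, -0.3093, 0.1605]
tool_rot: [3.142, -0.0, -2.0]
contact_force: [0.3, -0.0, -0.6]
opening: 0.0556
```

carry_out --translation '[[0, 0, 0.03], [0, 0, 0.03], [0, 0, 0.03], [0, 0, 0.03], [0, 0, 0.015], [0, 0, 0.012], [0, 0, 0], [0, 0, 0], [0, 0, 0], [0, 0, 0]]' --turn '[[0, 0, 0], [0, 0, 0], [0, 0, 0], [0, 0, 0], [0, 0, 0], [0, 0, 0], [0, 0, 0], [0, 0, 0], [0, 0, 0], [0, 0, 0]]' --gripper '[-0.2, -0.2, -0.2, -0.2, -0.2, -0.2, -0.2, 1, 1, 1]' --squeeze 25

```text
time: 10.35
tool_pos: [0.4987, -0.3098, 0.0146]
tool_rot: [-3.14, -0.001, -1.999]
contact_force: [0.3, 0.1, -0.5]
opening: 0.0355
```

carry_out --translation '[[0, 0, 0], [0, 0, 0], [0, 0, 0]]' --turn '[[0, 0, 0], [0, 0, 0], [0, 0, 0]]' --gripper '[1, 1, 1]'

```text
time: 10.65
tool_pos: [0.4986, -0.3095, 0.0142]
tool_rot: [-3.14, -0.0, -1.999]
contact_force: [-0.3, 1.4, 5.3]
opening: 0.0279
```

carry_out --translation '[[0, 0, -0.02], [0, 0, -0.03], [0, 0, -0.04], [0, 0, -0.04], [0, 0, -0.04], [0, 0, -0.03], [-0.03, 0.006, 0], [-0.03, 0.006, 0], [-0.03, 0.006, 0], [-0.03, 0.006, 0]]' --turn '[[0, 0, 0], [0, 0, 0], [0, 0, 0], [0, 0, 0], [0, 0, 0], [0, 0, 0], [0, 0, 0], [0, 0, 0], [0, 0, 0], [0, 0, 0]]' --gripper '[1, 1, 1, 1, 1, 1, 1, 1, 1, 1]'

```text
time: 11.65
tool_pos: [0.5256, -0.1889, 0.2126]
tool_rot: [3.14, -0.0, -1.999]
contact_force: [0.2, -0.2, -3.5]
opening: 0.0278
```

carry_out --translation '[[-0.03, 0.006, 0], [-0.03, 0.006, 0], [-0.03, 0.006, 0], [-0.03, 0.006, 0], [-0.03, 0.008, 0], [0, 0, 0], [0, 0, 0]]' --turn '[[0, 0, 0], [0, 0, 0], [0, 0, 0], [0, 0, 0], [0, 0, 0], [0, 0, 0], [0, 0, 0]]' --gripper '[1, 1, 1, 1, 1, 1, 1]'

```text
time: 12.35
tool_pos: [0.5588, -0.0399, 0.2127]
tool_rot: [3.14, -0.001, -1.997]
contact_force: [0.0, 0.1, -2.6]
opening: 0.0284
```

Run:
```python
from h import *
s=read_camera("scene");t=read_camera("top")
for c in(s,t):
    for k in("shaft_tip","shaft_foot","crank_hub","crank_foot","crank_grip"):
        print(k,[(np.round(d["pixel"],1).tolist(),round(d["score"],2)) for d in nets.tip_of(c,k)[:1]])
o=robot.observe();p=o["tool_pos"];print(p,o["tool_rot"],proj(s,p),proj(t,p),proj(s,[.56,-.041,.176]))
v=np.hstack([cv2.resize(c["img"][y:y+80,x:x+80,::-1],(400,400),interpolation=cv2.INTER_CUBIC) for c,x,y in((s,215,135),(t,215,150))])
cv2.imwrite("pics/c2.png",v)
```

```text
shaft_tip [([256.1, 179.2], 0.97)]
shaft_foot [([256.2, 192.6], 0.92)]
crank_hub [([252.3, 172.2], 0.8)]
crank_foot []
crank_grip [([268.0, 179.2], 0.85)]
shaft_tip [([250.4, 191.5], 0.63)]
shaft_foot [([254.3, 192.8], 0.77)]
crank_hub []
crank_foot []
crank_grip []
[ 0.55932761 -0.04055554  0.21357268] [-3.14144381e+00 -2.07624225e-05 -1.99926705e+00] [253.27987948 171.72953056] [253.02588362 188.02026609] [253.12319191 181.85329315]
```

View pics/c2.png

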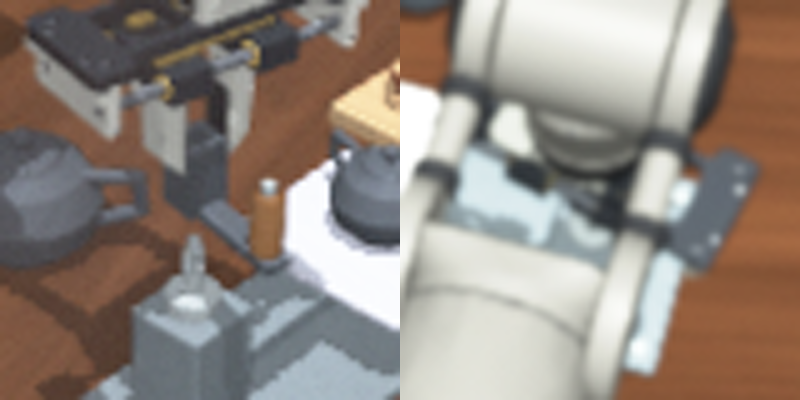

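The hub hangs above the shaft: hub's mid-line at scene x≈254, shaft tip at (253.8,182.5), so they're aligned sideways. I'll check the depth direction using the collar.

Run:
```python
from h import *
s=read_camera("scene");t=dict(fx=409.14,fy=409.14,cx=s["cx"],cy=s["cy"],world_from_camera=read_camera("top")["world_from_camera"])
im=cv2.imread("pics/top0.png");g=cv2.cvtColor(im,cv2.COLOR_BGR2GRAY)
for P in((.56,-.041,.13),(.56,-.041,.176)): print(proj(s,P).round(2),proj(t,P).round(2))
print(g[278:304:1,362:400:2])
g2=cv2.cvtColor(s["img"],cv2.COLOR_RGB2GRAY);print(g2[178:202,244:264])
```

```text
[252.79 193.6 ] [248.47 189.1 ]
[253.12 181.85] [248.38 186.16]
[[228 228 228 228 229 228 228 226 225 228 230 231 231 233 233 234 232 231
  228]
 [228 229 228 228 228 225 226 221 218 225 229 230 231 233 234 233 233 232
  231]
 [229 230 228 229 226 222 225 221 215 221 225 225 229 232 233 233 234 233
  233]
 [229 230 228 229 224 218 225 223 220 224 225 222 225 229 230 232 233 232
  232]
 [229 229 228 228 223 217 226 227 229 232 229 223 222 224 225 229 232 232
  232]
 [229 229 228 226 220 217 226 232 241 243 240 232 224 223 222 224 230 231
  231]
 [229 228 228 225 215 218 229 239 248 252 249 243 233 225 224 223 226 230
  231]
 [230 229 228 223 208 218 235 246 251 253 252 250 241 230 228 224 223 229
  231]
 [230 230 229 221 203 218 242 251 251 253 252 253 248 236 231 224 216 227
  231]
 [230 230 229 217 203 222 248 253 247 239 245 253 252 241 232 223 208 224
  231]
 [230 230 229 213 205 227 249 254 237 210 231 251 253 243 232 221 202 223
  231]
 [230 230 228 206 208 233 251 254 222 183 210 249 254 245 232 217 196 222
  231]
 [230 230 225 199 209 235 251 251 206 165 194 246 254 245 232 21
[... 2411 characters left out ...]
 160 128
  117 122]
 [ 92 112 116 123 140 160 182 220 226 222 193 161 166 164 158 161 180 174
  157 123]
 [120 119 121 119 133 181 225 236 237 235 232 213 165 161 142 131 157 182
  180 168]
 [124 121 122 120 125 154 185 201 209 224 223 211 175 143 127 118 127 154
  181 182]
 [124 123 122 121 132 150 153 167 171 180 179 177 157 133 123 123 122 129
  151 168]
 [156 170 170 170 166 157 154 157 160 166 165 160 151 128 122 122 122 123
  124 125]
 [128 151 175 182 180 176 170 164 171 164 164 171 174 159 125 125 123 111
  102 103]
 [112 119 133 158 179 180 179 179 181 178 180 178 183 181 160 124 107  97
   96  97]
 [112 109 112 119 140 163 178 182 184 183 182 181 184 180 157 110  97  96
   97 102]]
```

Run:
```python
from h import *
s=read_camera("scene");t=read_camera("top");p=robot.observe()["tool_pos"]
print(s["cx"],s["cy"],t["cx"],t["cy"])
a=np.radians(-24.5);u=np.array([np.cos(a),np.sin(a)]);v=np.array([-u[1],u[0]])
for z,n in((p[2]-.0142,"bot"),(p[2]+.0338,"top")):
    print(n,[proj(s,[*(p[:2]+.014*(i*u+j*v)),z]).round(1).tolist() for i,j in((1,1),(1,-1),(-1,-1),(-1,1))])
print("grip top",proj(s,[*(p[:2]+.07*u),p[2]-.0142+.055]).round(1),"bottom",proj(s,[*(p[:2]+.07*u),p[2]-.0142+.01]).round(1),"armend",proj(s,[*(p[:2]+.079*u),p[2]-.0142]).round(1))
for P in((.56,-.041,.13),(.56,-.041,.176)): print(proj(s,P).round(2),proj(t,P).round(2))
im=s["img"][:,:,::-1][145:205,225:285];cv2.imwrite("pics/c3.png",cv2.resize(im,(600,600),interpolation=cv2.INTER_NEAREST))
```

```text
253.16205204659263 189.7435045304127 258.0435446087188 193.9611341903819
bot [[259.7, 176.3], [252.2, 179.4], [246.7, 174.8], [254.2, 171.7]]
top [[260.2, 163.2], [252.5, 166.3], [246.9, 161.7], [254.6, 158.7]]
grip top [268.2 172.2] bottom [267.5 184.7] armend [269.2 189. ]
[252.79 193.6 ] [253.36 193.32]
[253.12 181.85] [253.26 190.38]
```

View pics/c3.png

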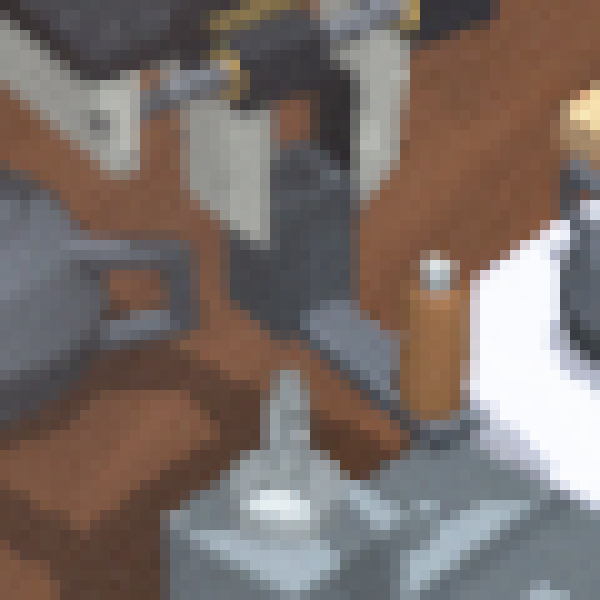

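Everything agrees within about 0.5 px: shaft axis ≈ (0.560, −0.041) in both views, with the hub centred on the TCP. Now descending onto the cone.

carry_out --translation '[[0, 0, 0.01], [0, 0, 0.01], [0, 0, 0.006], [0, 0, 0.004], [0, 0, 0]]' --turn '[[0, 0, 0], [0, 0, 0], [0, 0, 0], [0, 0, 0], [0, 0, 0]]' --gripper '[1, 1, 1, 1, 1]'

```text
time: 13.65
tool_pos: [0.5589, -0.0403, 0.1826]
tool_rot: [3.14, -0.0, -1.999]
contact_force: [-0.8, -0.3, -3.3]
opening: 0.0275
```

carry_out --translation '[[0, 0, 0.003], [0, 0, 0.003], [0, 0, 0]]' --turn '[[0, 0, 0], [0, 0, 0], [0, 0, 0]]' --gripper '[1, 1, 1]'

```text
time: 13.95
tool_pos: [0.5591, -0.0404, 0.1772]
tool_rot: [3.141, -0.0, -1.999]
contact_force: [0.6, 0.5, -3.4]
opening: 0.0278
```

carry_out --translation '[[0, 0, 0.002], [0, 0, 0.002], [0, 0, 0]]' --turn '[[0, 0, 0], [0, 0, 0], [0, 0, 0]]' --gripper '[1, 1, 1]'

```text
time: 14.25
tool_pos: [0.5603, -0.0406, 0.175]
tool_rot: [-3.138, 0.001, -1.999]
contact_force: [-0.6, 0.2, 4.5]
opening: 0.0279
```

carry_out --translation '[[0, 0, 0], [0, 0, 0], [0, 0, 0]]' --turn '[[0, 0, -0.08], [0, 0, -0.08], [0, 0, 0]]' --gripper '[1, 1, 1]'

```text
time: 14.55
tool_pos: [0.5606, -0.0405, 0.1752]
tool_rot: [-3.137, 0.0, -1.838]
contact_force: [1.0, -0.1, 5.4]
opening: 0.0281
```

carry_out --translation '[[0, 0, 0], [0, 0, 0], [0, 0, 0]]' --turn '[[0, 0, -0.08], [0, 0, -0.08], [0, 0, 0]]' --gripper '[1, 1, 1]'

```text
time: 14.85
tool_pos: [0.5608, -0.0404, 0.1752]
tool_rot: [-3.137, -0.0, -1.679]
contact_force: [0.6, 1.6, 6.5]
opening: 0.0276
```

carry_out --translation '[[0, 0, 0], [0, 0, 0], [0, 0, 0]]' --turn '[[0, 0, -0.08], [0, 0, -0.08], [0, 0, 0]]' --gripper '[1, 1, 1]'

```text
time: 15.15
tool_pos: [0.5609, -0.0404, 0.1751]
tool_rot: [-3.137, -0.001, -1.519]
contact_force: [1.9, 1.9, 5.7]
opening: 0.0278
```

carry_out --translation '[[0, -0.0015, 0], [0, 0, 0], [0, 0, 0]]' --turn '[[0, 0, -0.08], [0, 0, -0.08], [0, 0, 0]]' --gripper '[1, 1, 1]'

```text
time: 15.45
tool_pos: [0.562, -0.0401, 0.1751]
tool_rot: [-3.138, -0.001, -1.359]
contact_force: [1.1, 1.8, 6.1]
opening: 0.0275
```

carry_out --translation '[[0, 0, 0], [0, 0, 0], [0, 0, 0]]' --turn '[[0, 0, -0.08], [0, 0, -0.08], [0, 0, 0]]' --gripper '[1, 1, 1]'

```text
time: 15.75
tool_pos: [0.5606, -0.0399, 0.1735]
tool_rot: [3.141, 0.001, -1.2]
contact_force: [-0.3, 1.3, -2.9]
opening: 0.0275
```

carry_out --translation '[[0, 0, 0], [0, 0, 0], [0, 0, 0]]' --turn '[[0, 0, -0.08], [0, 0, -0.08], [0, 0, 0]]' --gripper '[1, 1, 1]'

```text
time: 16.05
tool_pos: [0.5602, -0.0398, 0.1728]
tool_rot: [3.14, 0.002, -1.041]
contact_force: [-0.9, 2.9, -3.0]
opening: 0.0279
```

Dropped onto the square. Descending with force checks.

carry_out --translation '[[0, 0, 0.003], [0, 0, 0.004], [0, 0, 0.004], [0, 0, 0]]' --turn '[[0, 0, 0], [0, 0, 0], [0, 0, 0], [0, 0, 0]]' --gripper '[1, 1, 1, 1]'

```text
time: 16.45
tool_pos: [0.56, -0.0396, 0.1614]
tool_rot: [3.14, 0.002, -1.041]
contact_force: [-1.0, 5.1, -4.7]
opening: 0.0277
```

carry_out --translation '[[0, 0, 0.004], [0, 0, 0.004], [0, 0, 0.004], [0, 0, 0]]' --turn '[[0, 0, 0], [0, 0, 0], [0, 0, 0], [0, 0, 0]]' --gripper '[1, 1, 1, 1]'

```text
time: 16.85
tool_pos: [0.5598, -0.0393, 0.1495]
tool_rot: [3.14, 0.003, -1.041]
contact_force: [-2.0, 4.8, -4.3]
opening: 0.0278
```

carry_out --translation '[[0, 0, 0.003], [0, 0, 0.002], [0, 0, 0.001], [0, 0, 0]]' --turn '[[0, 0, 0], [0, 0, 0], [0, 0, 0], [0, 0, 0]]' --gripper '[1, 1, 1, 1]'

```text
time: 17.25
tool_pos: [0.5599, -0.0392, 0.1444]
tool_rot: [3.141, 0.002, -1.041]
contact_force: [-3.9, 7.6, 1.5]
opening: 0.0276
```

Home (underside ≈0.130, contact force appears). Releasing and rising.

carry_out --translation '[[0, 0, 0], [0, 0, 0], [0, 0, 0], [0, 0, 0], [0, 0, -0.01], [0, 0, -0.02], [0, 0, -0.03], [0, 0, 0]]' --turn '[[0, 0, 0], [0, 0, 0], [0, 0, 0], [0, 0, 0], [0, 0, 0], [0, 0, 0], [0, 0, 0], [0, 0, 0]]' --gripper '[-0.2, -0.2, -0.2, -0.2, -0.2, -0.2, -0.2, -0.2]'

```text
time: 18.05
tool_pos: [0.5632, -0.0409, 0.2094]
tool_rot: [-3.135, -0.006, -1.039]
contact_force: [0.0, 0.3, 1.1]
opening: 0.0548
```

Run:
```python
from h import *
s=read_camera("scene");o=robot.observe();print(o["tool_pos"],o["tool_rot"],o["opening"])
a=.531;
print("pred grip",proj(s,[.56+.07*np.cos(a),-.0395+.07*np.sin(a),.162]))
print([(d["pixel"],d["score"]) for d in nets.tip_of(s,"crank_grip")])
im=s["img"][:,:,::-1][130:210,225:325];cv2.imwrite("pics/c4.png",cv2.resize(im,(750,600),interpolation=cv2.INTER_NEAREST));np.save("s1.npy",s["img"])
```

```text
[ 0.56221436 -0.04071854  0.20723449] [-3.13763599 -0.00386915 -1.03926776] 0.05513730857193527
pred grip [276.08639201 185.39865767]
[([279.5, 186.9], 0.68)]
```

View pics/c4.png

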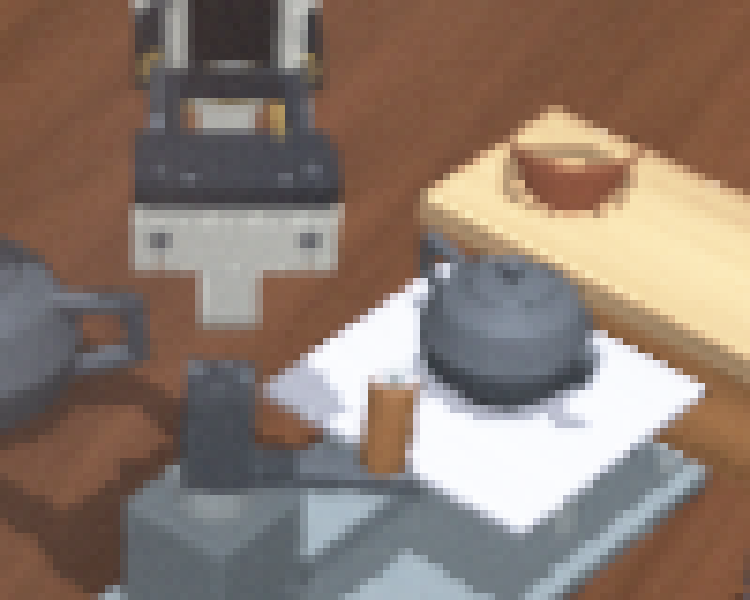

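The crank sits on the collar, with its grip at scene (276.8,186.2) against a predicted (276.1,185.4). Going to the grip.

carry_out --translation '[[0, -0.023, 0], [0, -0.023, 0], [0, -0.023, 0], [0, 0, 0.02], [0, 0, 0.02], [0, 0, 0.019], [0, 0, 0], [0, 0, 0]]' --turn '[[0, 0, 0], [0, 0, 0], [0, 0, 0], [0, 0, 0], [0, 0, 0], [0, 0, 0], [0, 0, 0], [0, 0, 0]]' --gripper '[-0.2, -0.2, -0.2, -0.2, -0.2, -0.2, -0.2, -0.2]'

```text
time: 18.95
tool_pos: [0.62, -0.0053, 0.1451]
tool_rot: [3.14, 0.001, -1.039]
contact_force: [-0.8, -0.1, 0.2]
opening: 0.0549
```

carry_out --translation '[[0, 0, 0], [0, 0, 0], [0, 0, 0], [0, 0, 0], [0, 0, 0], [0, 0, 0]]' --turn '[[0, 0, 0], [0, 0, 0], [0, 0, 0], [0, 0, 0], [0, 0, 0], [0, 0, 0]]' --gripper '[1, 1, 1, 1, 1, 1]' --squeeze 12

```text
time: 19.55
tool_pos: [0.6204, -0.0053, 0.1457]
tool_rot: [-3.141, -0.0, -1.039]
contact_force: [0.1, 1.2, -0.2]
opening: 0.0211
```

Grip held. Now measuring the plate/board height difference by fitting known rectangles to the first, unobstructed images.

```bash
cat > fit.py <<'E'
from h import *
from scipy.optimize import minimize
S=4
def quad(c,p,w,h):
    cx,cy,yaw,z=p;u=np.array([np.cos(yaw),np.sin(yaw)]);v=np.array([-u[1],u[0]])
    return np.array([proj(c,[*(np.array([cx,cy])+i*w/2*u+j*h/2*v),z]) for i,j in((1,1),(1,-1),(-1,-1),(-1,1))])
def render(q,box):
    x,y,n,m=box;im=np.zeros((m*S,n*S),np.uint8)
    cv2.fillPoly(im,[np.round(((q-[x,y]+.5)*S-.5)*256).astype(np.int32)],255,shift=8)
    return cv2.resize(im,(n,m),interpolation=cv2.INTER_AREA)/255.
def fit(obs,p0,w,h):  # obs: (cam, soft mask, box, weight mask)
    f=lambda p:sum((((render(quad(c,p,w,h),b)-m)**2)*wt).sum() for c,m,b,wt in obs)
    best=None
    for k in range(3):
        r=minimize(f,p0 if best is None else best.x,method="Nelder-Mead",options=dict(initial_simplex=np.vstack([p0 if best is None else best.x]+[(p0 if best is None else best.x)+d for d in np.diag([.006,.006,.05,.01])]),xatol=1e-5,fatol=1e-4,maxiter=600));best=r
    return best.x,best.fun
E
cat > m0.py <<'E'
from fit import *
s=read_camera("scene");t=read_camera("top")
A=cv2.resize(cv2.imread("pics/scene0.png"),(512,384),interpolation=cv2.INTER_AREA).astype(float)
B=cv2.resize(cv2.imread("pics/top0.png"),(512,384),interpolation=cv2.INTER_AREA).astype(float)
bs=(250,140,115,70);bt=(135,125,110,90)
for im,b,n in((A,bs,"s"),(B,bt,"t")):
    x,y,w,h=b;cv2.imwrite(f"pics/m_{n}.png",cv2.resize(im[y:y+h,x:x+w],None,fx=6,fy=6,interpolation=cv2.INTER_NEAREST).astype(np.uint8))
for im,pts in((A,[(278,184),(305,182),(300,160),(330,168),(335,178),(325,186),(300,195)]),(B,[(190,195),(215,170),(160,190),(175,155),(230,200)])):
    print([im[y,x].round().tolist() for x,y in pts])
E
python3 m0.py
python3 - <<'E'
import cv2,numpy as np
a=cv2.imread("pics/m_s.png");b=cv2.imread("pics/m_t.png")
b=cv2.resize(b,(430,350));a=cv2.resize(a,(430,262));c=np.zeros((612,430,3),np.uint8);c[:262]=a;c[262:]=b
cv2.imwrite("pics/m.png",cv2.resize(c[:600],None,fx=1,fy=1))
E
```

```text
[[254.0, 251.0, 250.0], [254.0, 251.0, 250.0], [179.0, 227.0, 248.0], [118.0, 86.0, 60.0], [175.0, 224.0, 247.0], [73.0, 110.0, 156.0], [249.0, 245.0, 242.0]]
[[209.0, 209.0, 202.0], [255.0, 255.0, 255.0], [212.0, 249.0, 254.0], [116.0, 119.0, 124.0], [181.0, 175.0, 158.0]]
```

View pics/m.png

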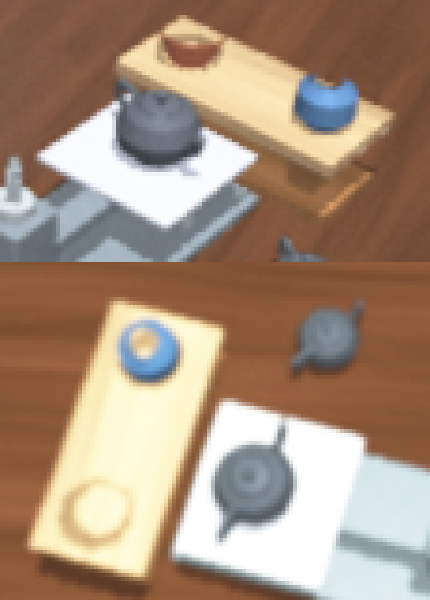

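```bash
cat > m1.py <<'E'
from fit import *
s=read_camera("scene");t=read_camera("top")
def load(f): return cv2.resize(cv2.imread(f),(512,384),interpolation=cv2.INTER_AREA)
A,B=load("pics/scene0.png"),load("pics/top0.png")
bs=(250,140,115,70);bt=(135,125,110,90)
print("profile",[A[y,310].tolist() for y in range(160,180)])
def hullmask(im,b,fn):
    x,y,w,h=b;u=cv2.resize(im[y:y+h,x:x+w],None,fx=S,fy=S,interpolation=cv2.INTER_CUBIC).astype(int)
    m=fn(u).astype(np.uint8);m=cv2.morphologyEx(m,cv2.MORPH_OPEN,np.ones((5,5)))
    n,l,st,_=cv2.connectedComponentsWithStats(m);k=1+np.argmax(st[1:,4]);m=(l==k).astype(np.uint8)
    hl=cv2.convexHull(np.argwhere(m)[:,::-1].astype(np.int32));o=np.zeros_like(m);cv2.fillPoly(o,[hl],255)
    return cv2.resize(o,(w,h),interpolation=cv2.INTER_AREA)/255.
pl_s=hullmask(A,bs,lambda u:u[...,0]>205); pl_t=hullmask(B,bt,lambda u:u[...,0]>241)
bd_s=hullmask(A,bs,lambda u:(u[...,2]>210)&(u[...,2]-u[...,0]>40)&(u[...,1]>180));
bd_t=hullmask(B,bt,lambda u:(u[...,2]>200)&(u[...,2]-u[...,0]>25)&(u[...,1]>170))
for n,ms,mt,w,h,p0 in(("plate",pl_s,pl_t,.15,.14,[.597,.149,-.19,.07]),("board",bd_s,bd_t,.25,.11,[.645,.282,-.25,.085])):
    p,f=fit([(s,ms,bs,1.),(t,mt,bt,1.)],np.array(p0),w,h);print(n,p.round(4),round(f,1),"area",ms.sum(),mt.sum())
    q=quad(s,p,w,h);print(q.round(1).tolist(),quad(t,p,w,h).round(1).tolist())
    if n=="plate": P=p
    for nm,m,b,c in(("s",ms,bs,s),("t",mt,bt,t)):
        p1,f1=fit([(c,m,b,1.)],p,w,h);print("  single",nm,p1.round(4),round(f1,1))
E
python3 m1.py
```

```text
profile [[182, 230, 250], [183, 230, 250], [183, 231, 250], [182, 230, 249], [178, 226, 248], [178, 226, 248], [175, 225, 247], [171, 221, 245], [169, 220, 244], [169, 219, 244], [140, 183, 217], [112, 147, 175], [103, 133, 159], [97, 127, 155], [78, 109, 145], [64, 97, 137], [86, 111, 143], [219, 219, 223], [254, 250, 248], [253, 250, 249]]
plate [ 0.5962  0.1445 -0.1893  0.0682] 74.7 area 1069.0823529411764 1571.5803921568627
[[317.4, 181.6], [293.5, 200.9], [258.3, 182.2], [283.0, 164.8]] [[191.2, 160.7], [227.5, 169.8], [216.6, 208.4], [179.6, 198.9]]
  single s [ 0.5977  0.1462 -0.1908  0.0677] 39.0
  single t [ 0.5935  0.1424 -0.2011  0.0781] 12.8
board [ 0.6418  0.2809 -0.2053  0.083 ] 107.7 area 1144.1490196078432 2072.623529411765
[[354.2, 170.3], [337.3, 184.2], [279.6, 155.8], [297.5, 144.0]] [[163.6, 134.1], [191.8, 141.5], [171.0, 205.2], [142.0, 197.2]]
  single s [ 0.6433  0.2862 -0.2015  0.0796] 58.8
  single t [ 0.6345  0.2748 -0.2051  0.1052] 7.2
```

Fit: plate z≈0.068, board z≈0.083, so it needs about 15 mm (1.5 turns) and certainly ≥10 mm. I'll wind one turn first, then re-measure.

```bash
cat > arc.py <<'E'
import sys
from h import *
from scipy.spatial.transform import Rotation as R
a0,step,n=map(float,sys.argv[1:4]);n=int(n)
o=robot.observe();Rm=R.from_euler("xyz",o["tool_rot"]).as_matrix()
a=np.radians(a0-step*np.arange(n+1));p=np.c_[.07*np.cos(a),.07*np.sin(a),0*a]@Rm
d=np.diff(np.round(p-p[0],4),axis=0);d[:,2]=0
print(o["tool_pos"],np.round(d,4).tolist())
E
python3 arc.py 29.9 12 30
```

```text
[ 0.62045167 -0.0053033   0.14566619] [[0.0145, 0.0017, 0.0], [0.0139, 0.0046, 0.0], [0.0126, 0.0075, 0.0], [0.0108, 0.0099, 0.0], [0.0085, 0.0119, 0.0], [0.0058, 0.0134, 0.0], [0.0029, 0.0144, 0.0], [-0.0002, 0.0146, 0.0], [-0.0031, 0.0143, 0.0], [-0.0061, 0.0133, 0.0], [-0.0087, 0.0118, 0.0], [-0.011, 0.0096, 0.0], [-0.0128, 0.0072, 0.0], [-0.0139, 0.0044, 0.0], [-0.0146, 0.0014, 0.0], [-0.0145, -0.0017, 0.0], [-0.0139, -0.0046, 0.0], [-0.0126, -0.0075, 0.0], [-0.0108, -0.0099, 0.0], [-0.0085, -0.0119, 0.0], [-0.0058, -0.0134, 0.0], [-0.0029, -0.0144, 0.0], [0.0002, -0.0146, 0.0], [0.0031, -0.0143, 0.0], [0.0061, -0.0133, 0.0], [0.0088, -0.0118, 0.0], [0.0109, -0.0096, 0.0], [0.0128, -0.0072, 0.0], [0.0139, -0.0044, 0.0], [0.0146, -0.0014, 0.0]]
```

carry_out --translation '[[0.0145, 0.0017, 0], [0.0139, 0.0046, 0], [0.0126, 0.0075, 0], [0.0108, 0.0099, 0], [0.0085, 0.0119, 0]]' --turn '[[0, 0, 0], [0, 0, 0], [0, 0, 0], [0, 0, 0], [0, 0, 0]]' --gripper '[1, 1, 1, 1, 1]'

```text
time: 20.25
tool_pos: [0.6194, -0.0757, 0.1457]
tool_rot: [3.141, 0.003, -1.04]
contact_force: [-5.2, 8.2, 5.5]
opening: 0.0212
```

carry_out --translation '[[0.0058, 0.0134, 0], [0.0029, 0.0144, 0], [-0.0002, 0.0146, 0], [-0.0031, 0.0143, 0], [-0.0061, 0.0133, 0]]' --turn '[[0, 0, 0], [0, 0, 0], [0, 0, 0], [0, 0, 0], [0, 0, 0]]' --gripper '[1, 1, 1, 1, 1]'

```text
time: 20.75
tool_pos: [0.5603, -0.1111, 0.1461]
tool_rot: [-3.138, -0.001, -1.04]
contact_force: [3.0, 5.7, 2.2]
opening: 0.0213
```

carry_out --translation '[[-0.0087, 0.0118, 0], [-0.011, 0.0096, 0], [-0.0128, 0.0072, 0], [-0.0139, 0.0044, 0], [-0.0146, 0.0014, 0], [-0.0145, -0.0017, 0], [-0.0139, -0.0046, 0], [-0.0126, -0.0075, 0], [-0.0108, -0.0099, 0], [-0.0085, -0.0119, 0]]' --turn '[[0, 0, 0], [0, 0, 0], [0, 0, 0], [0, 0, 0], [0, 0, 0], [0, 0, 0], [0, 0, 0], [0, 0, 0], [0, 0, 0], [0, 0, 0]]' --gripper '[1, 1, 1, 1, 1, 1, 1, 1, 1, 1]'

```text
time: 21.75
tool_pos: [0.4961, -0.0057, 0.1455]
tool_rot: [3.136, 0.003, -1.04]
contact_force: [-10.5, 1.4, 8.8]
opening: 0.0215
```

carry_out --translation '[[-0.0058, -0.0134, 0], [-0.0029, -0.0144, 0], [0.0002, -0.0146, 0], [0.0031, -0.0143, 0], [0.0061, -0.0133, 0], [0.0088, -0.0118, 0], [0.0109, -0.0096, 0], [0.0128, -0.0072, 0], [0.0139, -0.0044, 0], [0.0146, -0.0014, 0]]' --turn '[[0, 0, 0], [0, 0, 0], [0, 0, 0], [0, 0, 0], [0, 0, 0], [0, 0, 0], [0, 0, 0], [0, 0, 0], [0, 0, 0], [0, 0, 0]]' --gripper '[1, 1, 1, 1, 1, 1, 1, 1, 1, 1]'

```text
time: 22.75
tool_pos: [0.6212, -0.0071, 0.1452]
tool_rot: [3.141, -0.001, -1.04]
contact_force: [0.2, -0.4, -0.5]
opening: 0.0002
```

```bash
cat > m2.py <<'E'
from fit import *
import sys
s=read_camera("scene");tag=sys.argv[1];cv2.imwrite(f"pics/s_{tag}.png",s["img"][:,:,::-1]);t=read_camera("top");cv2.imwrite(f"pics/t_{tag}.png",t["img"][:,:,::-1])
o=robot.observe();p=o["tool_pos"];print(p,o["contact_force"].round(1) if hasattr(o["contact_force"],"round") else o["contact_force"],"ang",np.degrees(np.arctan2(p[1]+.04,p[0]-.56)),o["time"])
def load(f): return cv2.resize(cv2.imread(f),(512,384),interpolation=cv2.INTER_AREA)
# plate front edges in scene: column-wise first white from below, per column; subpixel by threshold crossing; compare to first picture
def crossing(im,cols,r0,r1,ch=0,th=200,down=True):
    out=[]
    for x in cols:
        v=im[r0:r1,x,ch].astype(float)
        k=[i for i in range(len(v)-1) if (v[i]-th)*(v[i+1]-th)<0]
        out.append(r0+k[-1]+(th-v[k[-1]])/(v[k[-1]+1]-v[k[-1]]) if k else np.nan)
    return np.array(out)
cols=np.arange(272,316,2)
a=crossing(load("pics/scene0.png"),cols,178,206);b=crossing(cv2.imread(f"pics/s_{tag}.png"),cols,172,206)
print((a-b).round(2));print("median rise px",np.nanmedian(a-b),"px/mm",(proj(s,[.6,.08,.068])-proj(s,[.6,.08,.078]))[1]/10)
E
python3 m2.py t1
```

```text
[ 0.62126536 -0.00801318  0.14504097] [-0.1  0.3  0.4] ang 27.569189736130888 22.85
[  2.56   3.5    3.15   2.72   1.94   2.45   1.94   1.87   1.75   1.62
   1.66   1.54   1.39   1.65   1.31   1.56   1.34   1.48   1.3  -10.
   1.26   1.51]
median rise px 1.6317111849898822 px/mm 0.23327077874571672
```

The gripper closed empty, so the grip slipped out somewhere past half a turn. Looking.

Run:
```python
import cv2,numpy as np
a=cv2.imread("pics/s_t1.png")[130:210,215:325];b=cv2.imread("pics/t_t1.png")[150:230,190:300]
cv2.imwrite("pics/v1.png",np.vstack([cv2.resize(x,(412,300),interpolation=cv2.INTER_CUBIC) for x in(a,b)]))
```

```text
(no output)
```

View pics/v1.png

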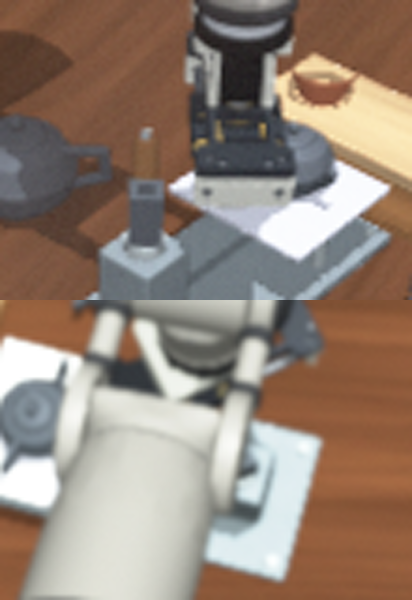

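The crank stays on the shaft, pointing away from the camera (grip top at scene ≈(254.5,164.5), roughly 118°). I'll pin down its angle and whether it's still seated.

Run:
```python
from h import *
s=read_camera("scene");c=np.array([.5595,-.039])
print("hub",[(np.round(d["pixel"],1),round(d["score"],2)) for d in nets.tip_of(s,"crank_hub")[:1]],"grip",[(np.round(d["pixel"],1),round(d["score"],2)) for d in nets.tip_of(s,"crank_grip")[:2]])
print("pred hub mid",proj(s,[*c,.154]).round(1),"top",proj(s,[*c,.178]).round(1),"foot",proj(s,[*c,.13]).round(1))
for th in range(95,150,8): print(th,"griptop",proj(s,[*(c+.07*np.array([np.cos(np.radians(th)),np.sin(np.radians(th))])),.185]).round(1))
im=s["img"][150:202,244:266];g=cv2.cvtColor(im,cv2.COLOR_RGB2GRAY);print(im[4:26:2,4:18].astype(int)[...,0]-im[4:26:2,4:18].astype(int)[...,2]);print(g[24:48])
```

```text
hub [(array([256. , 186.7]), 0.71)] grip [(array([252.5, 172. ]), 0.83), (array([253.8, 180.4]), 0.44)]
pred hub mid [253.1 187.1] top [253.3 180.9] foot [253.  193.2]
95 griptop [262.6 167. ]
103 griptop [259.7 166.3]
111 griptop [256.6 165.9]
119 griptop [253.6 165.7]
127 griptop [250.5 165.8]
135 griptop [247.4 166.1]
143 griptop [244.5 166.6]
[[ 59  57  59  59  63  62  61  62  61  63  63  65  65  64]
 [ 59  59  59  60  61  61  60  61  62  63  64  64  64  66]
 [ 60  58  57  60  60  59  60  61  62  63  65  66  62  63]
 [ 57  59  60  60  59  59  61  62  64  64  63  64  63  63]
 [ 58  62  59  60  58  63  62  65  64  63  63  62  65  63]
 [ 58  58  57  61  49  21  13  35  64  63  62  64  65  65]
 [ 58  58  56  62  30 -10   2  38  62  63  60  62  65  67]
 [ 62  59  54  57  64  65  63  62  61  59  65  65  64  66]
 [ 61  57  52  58  64  65  64  62  59  58  64  65  65  66]
 [ 59  58  55  59  65  67  65  64  58  58  65  66  67  64]
 [ 59  60  55  60  61  63  66  61  57  58  65  64  65  62]]
[[ 75  83  93  97  95  91  90  95 102 104 100 101  92  90  97  98  97  94
   91  92  95  94]
 [ 72  6
[... 1431 characters left out ...]
3  87  84  84  94  99  98  97
   88  69  73  96]
 [ 94  95  95 100 121 119  84  87  81  88  85  85  84  98 114  97  97  89
   69  90 122 118]
 [ 95  90 102 152 191 126  86  84  86  84  86  83  84 100 146 147  78  76
   95 116 124 121]
 [ 93 105 141 177 183 114  83  85  84  86  89  82  85  99 157 196 160 127
  117 121 120 122]
 [131 170 173 176 149 111  84  85  83  85  82  82  85 103 148 182 180 174
  154 111 121 121]
 [178 184 182 163 124 119 121 117 110 101 101 102 105 113 128 166 185 183
  166 119 121 117]
 [185 184 182 164 126 136 156 172 176 199 198 189 165 131 125 151 183 181
  164 122 122 119]
 [181 183 182 179 163 153 154 165 172 182 179 176 163 143 147 177 186 183
  165 120 112 110]]
```

The crank is still seated: hub bottom edge at row 194.9, the same as when home. It points to ≈120°. The slip came from low squeeze plus jaws lying radially, so I'll regrasp with 40 N and turn the jaws along with the crank.

carry_out --translation '[[0, 0, -0.03], [0, 0, -0.035], [-0.025, 0.0225, 0], [-0.025, 0.023, 0], [-0.0245, 0.023, 0], [0, 0, 0], [0, 0, 0], [0, 0, 0], [0, 0, 0], [0, 0, 0]]' --turn '[[0, 0, 0], [0, 0, 0], [0, 0, 0], [0, 0, 0], [0, 0, 0], [0, 0, -0.147], [0, 0, -0.147], [0, 0, -0.147], [0, 0, -0.147], [0, 0, -0.147]]' --gripper '[0.3, 0, 0, 0, 0, 0, 0, 0, 0, 0]'

```text
time: 24.0
tool_pos: [0.5229, 0.0247, 0.2108]
tool_rot: [-3.142, -0.0, -0.297]
contact_force: [-0.4, -0.1, 0.6]
opening: 0.046
```

carry_out --translation '[[0, 0, 0], [0, 0, 0], [0, 0, 0], [0, 0, 0], [0, 0, 0], [0, 0, 0], [0, 0, 0], [0, 0, 0], [0, 0, 0], [0, 0, 0]]' --turn '[[0, 0, -0.147], [0, 0, -0.147], [0, 0, -0.147], [0, 0, -0.147], [0, 0, -0.147], [0, 0, -0.147], [0, 0, -0.147], [0, 0, -0.147], [0, 0, -0.147], [0, 0, -0.147]]' --gripper '[0, 0, 0, 0, 0, 0, 0, 0, 0, 0]'

```text
time: 25.0
tool_pos: [0.5229, 0.0246, 0.2107]
tool_rot: [3.142, -0.0, 1.173]
contact_force: [-0.2, -0.7, 0.2]
opening: 0.0458
```

carry_out --translation '[[0, 0, 0], [0, 0, 0], [0, 0, 0], [0, 0, 0], [0, 0, 0], [0, 0, 0], [0, 0, 0], [0, 0, 0], [0, 0, 0], [0, 0, 0]]' --turn '[[0, 0, -0.147], [0, 0, -0.147], [0, 0, -0.147], [0, 0, -0.147], [0, 0, -0.147], [0, 0, -0.147], [0, 0, -0.147], [0, 0, -0.147], [0, 0, -0.147], [0, 0, -0.147]]' --gripper '[0, 0, 0, 0, 0, 0, 0, 0, 0, 0]'

```text
time: 26.0
tool_pos: [0.5229, 0.0246, 0.2107]
tool_rot: [3.142, 0.0, 2.643]
contact_force: [-0.8, 0.5, 0.2]
opening: 0.0461
```

carry_out --translation '[[0, 0, 0], [0, 0, 0]]' --turn '[[0, 0, -0.14], [0, 0, 0]]' --gripper '[0, 0]'

```text
time: 26.2
tool_pos: [0.523, 0.0246, 0.2107]
tool_rot: [3.142, 0.0, 2.778]
contact_force: [0.4, -0.1, 0.6]
opening: 0.0461
```

Run:
```python
from h import *
from scipy.spatial.transform import Rotation as R
o=robot.observe();Rm=R.from_euler("xyz",o["tool_rot"]).as_matrix()
print(o["tool_pos"],o["tool_rot"],np.round(o["qpos"],2),o["opening"],"to grip",(Rm.T@(np.array([.5245,.0216,.147])-o["tool_pos"])).round(4))
s=read_camera("scene");print("pred tcp px",proj(s,o["tool_pos"]));g=nets.tip_of(s,"crank_grip")
for d in g: print(d["pixel"],d["score"],atz(s,d["pixel"],.162))
```

```text
[0.52302328 0.02459713 0.21071806] [3.14156105e+00 1.96341625e-04 2.77791486e+00] [-0.1   0.34  1.52 -0.    1.29 -2.88] 0.04612616855080854 to grip [-0.0024 -0.0023  0.0637]
pred tcp px [253.41059685 158.36018626]
```

carry_out --translation '[[-0.0024, -0.0023, 0.01], [0, 0, 0.02], [0, 0, 0.02], [0, 0, 0.0135], [0, 0, 0], [0, 0, 0], [0, 0, 0], [0, 0, 0], [0, 0, 0], [0, 0, 0]]' --turn '[[0, 0, 0], [0, 0, 0], [0, 0, 0], [0, 0, 0], [0, 0, 0], [0, 0, 0], [0, 0, 0], [0, 0, 0], [0, 0, 0], [0, 0, 0]]' --gripper '[0, 0, 0, 0, 0, 1, 1, 1, 1, 1]' --squeeze 40

```text
time: 27.3
tool_pos: [0.5251, 0.0212, 0.1475]
tool_rot: [3.141, 0.001, 2.776]
contact_force: [-0.9, 0.7, 2.9]
opening: 0.0203
```

```bash
cat > arc2.py <<'E'
import sys
from h import *
a0,step,yst,n=map(float,sys.argv[1:5]);n=int(n)
y=robot.observe()["tool_rot"][2]
for i in range(n):
    a=np.radians(a0-step*np.array([i,i+1]));d=.07*np.array([np.cos(a[1])-np.cos(a[0]),np.sin(a[1])-np.sin(a[0])])
    yy=y-yst*i;print([round(float(d@[np.cos(yy),np.sin(yy)]),4),round(float(d@[np.sin(yy),-np.cos(yy)]),4),0],end=", ")
E
python3 arc2.py 119.7 9 0.126 20
```

```text
[-0.0076, 0.0079, 0], [-0.0079, 0.0077, 0], [-0.0081, 0.0074, 0], [-0.0083, 0.0072, 0], [-0.0085, 0.0069, 0], [-0.0087, 0.0066, 0], [-0.0089, 0.0064, 0], [-0.0091, 0.0061, 0], [-0.0093, 0.0058, 0], [-0.0095, 0.0055, 0], [-0.0097, 0.0052, 0], [-0.0098, 0.0049, 0], [-0.01, 0.0046, 0], [-0.0101, 0.0043, 0], [-0.0102, 0.004, 0], [-0.0104, 0.0037, 0], [-0.0105, 0.0033, 0], [-0.0106, 0.003, 0], [-0.0107, 0.0027, 0], [-0.0107, 0.0023, 0],
```

carry_out --translation '[[-0.0076, 0.0079, 0], [-0.0079, 0.0077, 0], [-0.0081, 0.0074, 0], [-0.0083, 0.0072, 0], [-0.0085, 0.0069, 0]]' --turn '[[0, 0, 0.126], [0, 0, 0.126], [0, 0, 0.126], [0, 0, 0.126], [0, 0, 0.126]]' --gripper '[1, 1, 1, 1, 1]'

```text
time: 27.8
tool_pos: [0.5776, 0.0278, 0.1473]
tool_rot: [-3.14, -0.0, 2.141]
contact_force: [-4.2, -2.3, 3.6]
opening: 0.021
```

carry_out --translation '[[-0.0087, 0.0066, 0], [-0.0089, 0.0064, 0], [-0.0091, 0.0061, 0], [-0.0093, 0.0058, 0], [-0.0095, 0.0055, 0]]' --turn '[[0, 0, 0.126], [0, 0, 0.126], [0, 0, 0.126], [0, 0, 0.126], [0, 0, 0.126]]' --gripper '[1, 1, 1, 1, 1]'

```text
time: 28.3
tool_pos: [0.6188, -0.0048, 0.147]
tool_rot: [-3.137, -0.0, 1.511]
contact_force: [-8.7, 0.6, 3.5]
opening: 0.0204
```

carry_out --translation '[[-0.0097, 0.0042, 0], [-0.0098, 0.0049, 0], [-0.01, 0.0046, 0], [-0.0101, 0.0043, 0], [-0.0102, 0.004, 0]]' --turn '[[0, 0, 0.126], [0, 0, 0.126], [0, 0, 0.126], [0, 0, 0.126], [0, 0, 0.126]]' --gripper '[1, 1, 1, 1, 1]'

```text
time: 28.8
tool_pos: [0.6246, -0.0567, 0.1469]
tool_rot: [-3.137, -0.0, 0.881]
contact_force: [-6.5, 6.0, 3.6]
opening: 0.0203
```

carry_out --translation '[[-0.0104, 0.0037, 0], [-0.0105, 0.0033, 0], [-0.0106, 0.003, 0], [-0.0107, 0.0027, 0], [-0.0107, 0.0023, 0], [0, 0, 0], [0, 0, 0]]' --turn '[[0, 0, 0.126], [0, 0, 0.126], [0, 0, 0.126], [0, 0, 0.126], [0, 0, 0.126], [0, 0, 0], [0, 0, 0]]' --gripper '[1, 1, 1, 1, 1, 1, 1]'

```text
time: 29.5
tool_pos: [0.5918, -0.0978, 0.1468]
tool_rot: [-3.137, 0.002, 0.256]
contact_force: [-3.0, 8.4, 1.2]
opening: 0.0201
```

```bash
python3 m2.py t2
python3 - <<'E'
import cv2,numpy as np
a=cv2.imread("pics/s_t2.png")[125:210,230:365];b=cv2.imread("pics/t_t2.png")[125:225,135:300]
cv2.imwrite("pics/v2.png",np.vstack([cv2.resize(x,(480,300),interpolation=cv2.INTER_NEAREST) for x in(a,b)]))
E
```

```text
[ 0.59190318 -0.09771352  0.14676814] [-3.   9.5  2.4] ang -61.06682925654457 29.6
[ 4.41  6.32  7.2   3.07   nan  3.28  2.84  3.08  3.    2.95  3.03  2.7
  2.36  2.72  2.25  2.58  2.4   2.13  2.29 -9.96  2.28 -9.96]
median rise px 2.7242476143870817 px/mm 0.23327077874571672
```

View pics/v2.png

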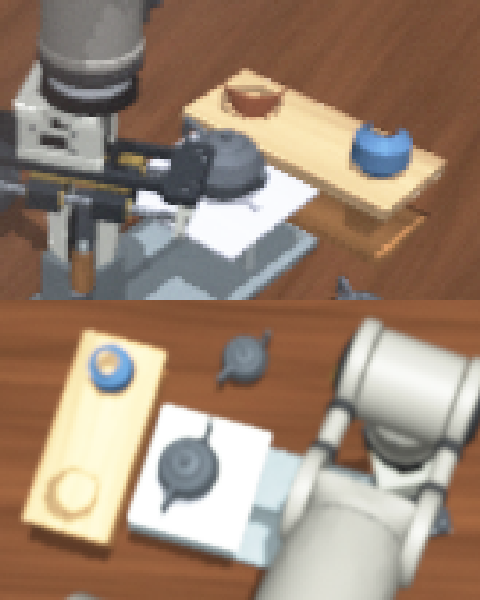

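Rise so far is ≈11.7 mm from the image and ≈12 mm from the winding angle. The tool holds the grip, the crank is seated, the teapot is in place. Next is a subpixel edge fit for plate/board height.

```bash
cat > edge.py <<'E'
from fit import *
from scipy.optimize import least_squares
import sys
cs={"s":read_camera("scene"),"t":read_camera("top")}
def load(f):
    im=cv2.imread(f);return (im if im.shape[1]==512 else cv2.resize(im,(512,384),interpolation=cv2.INTER_AREA)).astype(np.float32)[...,0]
SH=[("s","pics/scene0.png",0),("t","pics/top0.png",0)]+[(n,f"pics/{n}_{g}.png",1+i) for i,g in enumerate(sys.argv[1:]) for n in "st"]
ims=[load(f) for _,f,_ in SH];ns=len(sys.argv)
W=3.0;off=np.arange(-W,W+.01,.25)
def sample(im,q):
    out=[];c=q.mean(0)
    for i in range(4):
        a,b=q[i],q[(i+1)%4];n=np.array([(b-a)[1],-(b-a)[0]]);n/=np.linalg.norm(n)
        if n@((a+b)/2-c)<0:n=-n
        P=a+(b-a)*np.linspace(.1,.9,25)[:,None]
        X=P[:,None]+n*off[None,:,None]
        v=cv2.remap(im,X[...,0].astype(np.float32),X[...,1].astype(np.float32),cv2.INTER_CUBIC)
        g=np.maximum(-np.gradient(v,axis=1),0)
        for k in range(len(P)):
            j=g[k].argmax()
            if g[k,j]<4 or v[k,:4].mean()<140: continue
            lo,hi=max(0,j-4),j+5;w=g[k,lo:hi];e=(w*off[lo:hi]).sum()/w.sum()
            if abs(e)<2.6: out.append((i,k,P[k]+n*e,n))
    return out
# params: plate x,y,yaw,z0; board x,y,yaw,z; top bias 2; rises
x=np.r_[.596,.1445,-.19,.068,.642,.281,-.205,.083,0,0,[.0118]*(ns-1)];
def quads(x):
    Q=[]
    for n,f,k in SH:
        b=x[8:10] if n=="t" else 0
        pp=x[:4].copy();pp[3]+=x[9+k] if k else 0
        Q.append((quad(cs[n],pp,.15,.14)+b,quad(cs[n],x[4:8],.25,.11)+b))
    return Q
for it in range(12):
    meas=[[sample(im,q) for q in qq] for im,qq in zip(ims,quads(x))]
    def res(x):
        r=[]
        for qq,mm in zip(quads(x),meas):
            for q,m in zip(qq,mm):
                for i,k,p,n in m:r.append((p-q[i])@n - ((q[(i+1)%4]-q[i])@n)*np.linspace(.1,.9,25)[k])
        return np.array(r)
    R=least_squares(res,x,loss="soft_l1",f_scale=.2,x_scale=np.r_[[.01,.01,.1,.01]*2,1,1,[.01]*(ns-1)]);x=R.x
rr=res(x);C=np.linalg.inv(R.jac.T@R.jac)*np.median(abs(rr))**2*2
J=np.zeros(len(x));J[7]=1;J[3]=-1
print(x.round(4),"rms",np.median(abs(rr)).round(3),len(rr));print("diff0 mm",1e3*(x[7]-x[3]),"sd",1e3*np.sqrt(J@C@J),"rises",x[10:]*1e3)
i=0
for (n,f,k),mm in zip(SH,meas):
    for nm,m in zip(("plate","board"),mm):
        e=rr[i:i+len(m)];i+=len(m);ed=np.array([a[0] for a in m]);print(n,k,nm,[(int((ed==j).sum()),round(float(np.median(e[ed==j])),2)) if (ed==j).any() else None for j in range(4)])
E
python3 edge.py t2
```

```text
[ 0.6075  0.127  -0.2064  0.0869  0.6508  0.2596 -0.207   0.1005 -5.0938
  3.7543  0.0112] rms 0.196 698
diff0 mm 13.619306376268847 sd 0.44370868469266006 rises [11.2010067]
s 0 plate [(25, 0.11), (25, 0.27), (23, 0.11), (12, 0.19)]
s 0 board [(24, -0.24), (25, -0.14), (21, -0.71), (24, -0.15)]
t 0 plate [(25, 0.69), (5, 1.27), (25, 1.12), (25, 0.15)]
t 0 board [(25, 0.04), (25, 0.2), (25, 0.03), (25, 0.08)]
s 1 plate [(25, 0.04), (19, 0.16), (5, -0.9), (12, 0.18)]
s 1 board [(25, -0.26), (25, -0.11), (22, -0.72), (23, -0.11)]
t 1 plate [(25, 0.68), (8, 1.04), (25, 0.8), (25, 0.1)]
t 1 board [(25, 0.05), (25, 0.16), (25, 0.03), (25, 0.07)]
```

Good fit (0.1 px residuals, rise 11.73 mm consistent): initial difference ≈13.2 mm, so ≈1.5 mm (54°) remains.

```bash
python3 arc2.py -60.4 9 0.126 6
```

```text
[-0.0108, 0.002, 0], [-0.0109, 0.0016, 0], [-0.0109, 0.0013, 0], [-0.0109, 0.001, 0], [-0.011, 0.0006, 0], [-0.011, 0.0003, 0],
```

carry_out --translation '[[-0.0108, 0.002, 0], [-0.0109, 0.0016, 0], [-0.0109, 0.0013, 0], [-0.0109, 0.001, 0], [-0.011, 0.0006, 0], [-0.011, 0.0003, 0], [0, 0, 0], [0, 0, 0]]' --turn '[[0, 0, 0.126], [0, 0, 0.126], [0, 0, 0.126], [0, 0, 0.126], [0, 0, 0.126], [0, 0, 0.126], [0, 0, 0], [0, 0, 0]]' --gripper '[1, 1, 1, 1, 1, 1, 1, 1]'

```text
time: 30.8
tool_pos: [0.5311, -0.1001, 0.1473]
tool_rot: [-3.136, -0.001, -0.5]
contact_force: [7.3, 11.9, -1.7]
opening: 0.0203
```

```bash
python3 m2.py t3; python3 m2.py t4 >/dev/null; python3 edge.py t2 t3 t4
```

```text
[ 0.5312499  -0.10011695  0.14718188] [ 6.8 12.2 -1.9] ang -115.55881497140777 30.9
[ 3.21  3.97  3.61  3.09  3.01  3.25  3.39  3.41  3.26  3.23  3.13  3.04
  2.71  2.87  2.63  2.82  2.93  2.88  2.72 -9.85  2.62  2.72]
median rise px 3.0274011217060774 px/mm 0.23327077874571672
[ 0.5991  0.1468 -0.2097  0.0704  0.6441  0.2827 -0.2076  0.0836  0.5003
  1.06    0.0117  0.0133  0.0133  0.4072  0.0272  0.8941  0.2747] rms 0.096 1407
diff0 mm 13.177550138120372 sd 0.11110577294287863 rises [11.73859169 13.30075102 13.29698045]
s 0 plate [(25, -0.02), (25, 0.06), (22, -0.0), (11, 0.03)]
s 0 board [(25, 0.03), (25, 0.04), (19, -0.01), (21, 0.03)]
t 0 plate [(25, 0.07), (5, 0.05), (25, 0.17), (25, 0.07)]
t 0 board [(25, -0.01), (25, -0.03), (25, 0.04), (25, -0.0)]
s 1 plate [(25, 0.03), (20, -0.04), (5, -1.17), (11, 0.02)]
s 1 board [(25, 0.02), (25, 0.01), (19, -0.01), (21, 0.07)]
t 1 plate [(25, 0.08), (8, -0.17), (25, -0.1), (25, -0.03)]
t 1 board [(25, 0.01), (25, 0.02), (25, 0.05), (25, 0.0)]
s 2 plate [(25, -0.02), (25, 0.07), (23, 0.01), (11, -0.02)]
s 2 board [(25, -0.01), (25, 0.02), (18, -0.0), (21, 0.08)]
t 2 plate [(25, 0.08), (8, -0.18), (25, 0.07), (25, -0.05)]
t 2 board [(25, -0.0), (25, 0.02), (25, 0.04), (25, -0.01)]
s 3 plate [(25, -0.02), (25, 0.07), (23, 0.03), (11, -0.02)]
s 3 board [(25, 0.04), (25, -0.01), (18, -0.01), (21, 0.06)]
t 3 plate [(25, 0.08), (8, -0.19), (25, 0.06), (25, -0.05)]
t 3 board [(25, 0.03), (25, 0.02), (25, 0.02), (25, -0.0)]
```

```bash
sed 's#x\[-4:\]/.5\*5#np.r_[x[-4:]/.5,(x[-4]-x[-3])/.05,(x[-2]-x[-1])/.05]*5#' edge.py > edge_b.py; python3 edge_b.py t3 | sed -n 1,4p; sed 's#d/.0015\*5#d*0#' edge.py > edge_c.py; python3 edge_c.py t3 | sed -n 1,4p; BS=.1 python3 edge.py t3|sed -n 1,4p
```

```text
[ 0.5992  0.1468 -0.2101  0.0704  0.6438  0.2823 -0.2051  0.0838  0.3336
  0.992   0.0133  0.2058  0.1988  0.5926  0.4242] rms 0.204 719
diff0 mm 13.423338363223014 sd 0.3948797801652702 rises [13.30099008]
s 0 plate [(25, 0.2), (25, 0.24), (22, 0.23), (11, 0.25)]
[ 0.5998  0.145  -0.206   0.0718  0.6446  0.2808 -0.2072  0.085   0.0119
  1.284   0.0133  0.3812  0.0045  0.8896  0.2375] rms 0.092 717
diff0 mm 13.146143551254804 sd 0.12543143230505377 rises [13.2987376]
s 0 plate [(25, 0.01), (25, 0.06), (22, 0.01), (11, 0.06)]
[ 0.5991  0.1456 -0.2099  0.071   0.6439  0.2809 -0.2055  0.0844  0.0052
  0.9752  0.0133  0.3847  0.0032  0.8468  0.239 ] rms 0.12 718
diff0 mm 13.356908471743687 sd 0.17362533911938377 rises [13.33284922]
s 0 plate [(25, 0.04), (25, -0.02), (22, -0.02), (11, 0.16)]
```

Robust across variants: the difference is 13.15–13.4 mm against a rise of 13.3 mm, so the plate is level. I'll relieve the side force, release and withdraw.

carry_out --translation '[[0, -0.001, 0], [0, -0.001, 0], [0, 0, 0], [0, 0, 0], [0, 0, 0], [0, 0, 0], [0, 0, 0], [0, 0, -0.01], [0, 0, -0.02], [0, 0, -0.03]]' --turn '[[0, 0, 0], [0, 0, 0], [0, 0, 0], [0, 0, 0], [0, 0, 0], [0, 0, 0], [0, 0, 0], [0, 0, 0], [0, 0, 0], [0, 0, 0]]' --gripper '[1, 1, 1, 0, 0, 0, 0, 0, 0, 0]'

```text
time: 32.4
tool_pos: [0.5297, -0.1014, 0.2071]
tool_rot: [3.141, 0.003, -0.5]
contact_force: [-0.7, 0.9, 0.8]
opening: 0.0459
```

carry_out --translation '[[0, 0, -0.03], [0, 0, -0.03], [0, 0.03, 0], [0, 0.03, 0], [0, 0.03, 0], [0, 0.03, 0], [0, 0.03, 0], [0, 0.03, 0], [0, 0, 0], [0, 0, 0]]' --turn '[[0, 0, 0], [0, 0, 0], [0, 0, 0], [0, 0, 0], [0, 0, 0], [0, 0, 0], [0, 0, 0], [0, 0, 0], [0, 0, 0], [0, 0, 0]]' --gripper '[0, 0, 0, 0, 0, 0, 0, 0, 0, 0]'

```text
time: 33.4
tool_pos: [0.4441, -0.2597, 0.2676]
tool_rot: [-3.141, -0.001, -0.502]
contact_force: [0.3, 0.3, 0.8]
opening: 0.0461
```

```bash
python3 m2.py t5; python3 edge.py t3 t5|sed -n 1,2p
python3 - <<'E'
import cv2,numpy as np
a=cv2.imread("pics/s_t5.png")[125:215,225:365];b=cv2.imread("pics/t_t5.png")[120:225,130:300]
cv2.imwrite("pics/v3.png",np.vstack([cv2.resize(x,(480,300),interpolation=cv2.INTER_NEAREST) for x in(a,b)]))
E
```

```text
[ 0.44456614 -0.25878957  0.2674063 ] [-0.3  0.6  0.5] ang -117.81622844218163 33.5
[ 3.22  3.97  3.6   3.1   3.01  3.28  3.41  3.38  3.24  3.21  3.15  3.02
  2.71  2.89  2.64  2.85  2.93  2.85  2.7  -9.78  2.6   2.72]
median rise px 3.0167740962411216 px/mm 0.23327077874571672
[ 0.5991  0.1468 -0.2097  0.0704  0.644   0.2828 -0.2072  0.0835  0.4886
  1.0376  0.0133  0.0133  0.4136  0.0281  0.8891  0.2759] rms 0.094 1074
```

View pics/v3.png

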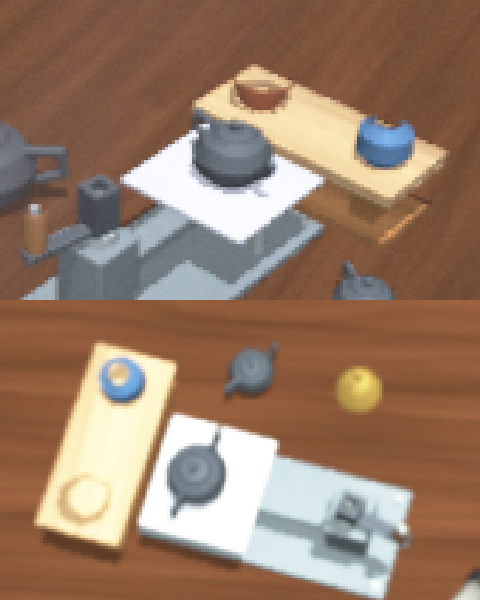

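The final picture shows the crank seated: hub top at scene (253.6,180.8), predicted 180.9 when home. The grip is free and the teapot and other goods are in place. Handing in.

```bash
python3 -c "
from cell import robot
print(robot.hand_in())"
```

```text
the job is handed in; nothing more can be done
None
```

I fitted the crank onto the lift's square shaft until it sat home, wound the lift up about 13.3 mm by its wooden grip, let go and withdrew. I handed in at about 33.5 s; no verdict was reported.

- **Level:** the edge fit in both cameras put the board 13.15–13.4 mm above the plate's starting height. The measured rise was 13.3 mm and did not change on release, so the two agree within about 0.2 mm. A camera error common to both could add up to about 1 mm.
- **Crank:** in the last pictures it is still seated, with the hub top at scene row 180.8 (180.9 predicted when home).
- **Goods:** the last crops show the teapot, jar, pot and bell standing as before. The cup and tray lay outside those crops and were not re-checked.
- **Slip:** on the first turn the gripper, holding with only 12 N, lost the grip after about 270°. The crank stayed seated, and I regrasped at 40 N and turned the jaws along with the crank.
- **Forces:** the highest reading was about 14 N sideways while winding, read only at the end of each move.

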